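# Key the knurled collar onto the sprung gauge stand and hold it home

### The job

Check the fit of the dark knurled collar on the gauge stand: pick it up, put it over the stand's post without turning it upside down, and turn it until its hidden keyways drop over the post's cross pins. Then press it down against the sprung seat until it is fully home on the stand's shoulder, and finish while the gripper still holds it pressed home - do not let go, the seat would lift it again. Leave the tray, the nozzle cap and the loose disc where they are.

Things in the scene. Friction and masses are not known exactly. Their poses are not given: they have to be found in the camera images.
- collar: dark steel knurled collar: a round ring, outer diameter 52 mm, 40 mm tall, through bore 30 mm, about 0.2 kg, standing upright on the table; grip it across its outside, from above. Origin: centre of its underside; z is its axis, up. Its outside has no mark; see keyway_roof for the keyways inside.
- keyway_roof (a point): point on the collar's axis 22 mm above its underside, axes as the collar's. Below this level, hidden in the bore, are four keyways a quarter turn apart, at the collar's +x, +y, -x and -y, open at the underside, each 10 mm wide and reaching 20.5 mm from the axis.
- mount: gauge stand fixed to the table, all round and concentric: aluminium flange 84 mm in diameter, 10 mm thick, on it a barrel 60 mm in diameter, and in the middle a steel post with four cross pins. Origin: centre of its underside, at table height; z is its axis, up. Its x and y axes say nothing of the pins' direction.
- shoulder (a point): on the stand's axis at the level of the barrel's flat top, the shoulder, 30 mm above the table. The collar is home when its underside is down on it.
- pin_tops (a point): on the stand's axis at the level of the tops of the four cross pins, 48 mm above the table. Pins: 5 mm diameter, a quarter turn apart, to 19 mm from the axis, in a direction that varies. A collar not keyed rests on them with its underside here; turning it up to a quarter turn, either way, finds the keyways. Within about 0.12 rad of true it drops, until it meets the seat 11 mm lower.
- post_nose (a point): on the stand's axis at the top of the post, 74 mm above the table. The post is 26 mm in diameter up to 62 mm above the table, and from there tapers to 12 mm at the top.
- seat (a joint): the sprung seat, a flat steel ring 44 mm in diameter around the post, that stands 7 mm proud of the shoulder (37 mm above the table) when free: its travel downwards in m, 0 free, about 0.007 when flush with the shoulder (collar home). The spring pushes up with 2 N at 0 and 12 N at 0.007.
- parts_tray: small blue tray, 66 x 110 x 20 mm, bystander; origin at the centre of its underside
- nozzle_cap: white nozzle cap standing on the table, 20 mm in diameter, 40 mm tall, bystander; origin at the centre of its underside
- disc_1: cast disc, 66 mm in diameter, 10 mm thick, lying flat, bystander; origin at the centre of its underside
There are look-alikes about, which are no part of the job. What is shaped like the mount but orange is not meant. What is shaped like the collar but red is not meant.

How it is judged:
By the outcome, as a careful person would: the job done as asked, in the order asked, and still so for the second after the job is handed in, while the arm keeps its last pose, push and grip.
It also fails if it takes over 54 s, if anything falls off the work surface, if the arm or the gripper's body presses on something with over 40 N, if the wrist force passes 120 N, or if a joint passes its speed limit or range.

### The arm

A 6-joint arm with a two-finger parallel gripper is mounted at the origin on a cart in front of the work surface, level with it; the furniture and walls round the work are solid. World frame = base frame: x ahead of the robot, y to its left, z up, the work surface at z = 0. Lengths are in m, angles in rad, forces in N, time in s.
With the tool pointing down it reaches from about 0.3 to 0.875 m from the base axis. Payload 6.4 kg.
Tool frame: the origin (TCP) lies at the very end of the fingers, on their centre line; the grasp point (between the pads) lies 19 mm behind it; z points along the fingers, y is the line along which they close (so a half turn about z gives the same grasp; the last joint's range is limited). The gripper opens to 85 mm and grips with 20 to 120 N. Pads are 22 mm wide; open, the fingers measure 114 mm over their backs; the gripper's body (76 mm by 85 mm) begins 54 mm behind the grasp point. The pads swing forward as they close: fully open they stand 13 mm farther back than shut.
Start: joints at [1.096, 0.181, 1.607, -0, 1.354, -0.206], TCP at [0.153, 0.554, 0.231] pointing down, gripper open.
Joint ranges: [-2.99, 2.99], [-0.89, 2.07], [0.3, 2.58], [-1.14, 4.28], [0, 2.63], [-3.12, 3.12]. Speed limits (rad/s): [2.57, 2.57, 3.01, 3.14, 3.14, 3.14].

### API

Orientations are given as a unit quaternion [w, x, y, z].
In Python, from bench import ctrl, camera, calibration, order, outline_of gives the robot as it stands.
- The arm moves only by the tool move_arm, never from a script. Its argument "series" is a list that holds one entry, the list of rows, each a list of 5 numbers: the opening, from 0 (shut) to 1 (fully open), then the shift along the tool's x, y, z in mm, then the turn about the tool's z in rad. A call has exactly 10 rows; each row is the pose to reach, as a shift and turn from the pose commanded when the call began, along the tool's axes at that moment; what a row does not reach only later rows make up. A row lasts 1/12 s, in which the tool goes at most 41.7 mm and 7.16 degrees, less where a joint would pass 70% of its speed; a pose out of reach is approached as far as the arm can. A call with a gripper value outside its range is refused whole. The fingers move at their own pace and stop on an object; the grip force is fixed at half the most. Time passes only in rows, so rows that repeat a pose let the fingers close, or fill a call up. It gives the time, the measured TCP pose, the force, the opening and the grip force at its end, in the units of the state.
- ctrl.get_obs(): the state, without advancing time (a new reading comes with each control period).
- camera(name): name is "scene" or "top"; returns (picture, depth): 420x560x3 uint8, blue, green, red; 420x560 float32, m along the optical axis (not along the pixel's ray), 0 where there is no reading.
- calibration(name): a dict with "intrinsics" (3x3 intrinsics, pixels), "rvec" (rotation vector, rad) and "tvec" (3), from world to camera coordinates, as OpenCV has them. Camera axes: x right, y down, z forward; pixel columns grow to the right and rows downward; lengths in m; the calibration is good to about 2 mm. A picture is of the moment at which its call begins. calibration takes no time and is no camera call.
- order.hand_in(): hands the job in; it is judged then, once.
Trained networks look in the newest picture that a camera, given by its name, has taken for a name from the list of things; names that differ only in an ending like _2 or _b are one class to them, and where a whole thing is asked for, a point or a joint stands for the part that bears it (a point fixed in the world has none). Each returns a list of dicts, best first, with "conf" (0 to 1); they miss things now and then, are a little off and sometimes report something else, mostly with a low value. They report only what shows in the picture. A call takes as long as a camera call. They do not tell look-alikes from the thing itself.
- outline_of(target, camera): "region" (420x560 bool, what is visible of it) and "bbox" ([centre column, centre row, width, height] in pixels, round what is visible of it).
The state is a dict: "time_s": time; "q": joint angles; "dq": joint speeds; "joint_efforts": joint torques, N m; "eef_pos": TCP position; "eef_rot": TCP orientation; "wrist_force": force on the tool from outside, world axes, zero at the start; "torque": the same for the moment, N m; "opening": opening from 0.0 (shut) to 1.0 (fully open); "grasp_force": force on a finger pad.
Only numpy, scipy, OpenCV 4.12 (cv2) and the standard library are available. Lean on these libraries where they do the work, as an engineer would, in place of code of your own. Each camera call takes 0.05 s, during which the arm holds its last target. There are 200 camera calls.

## Working session

There is one attempt and no reset: what is moved stays moved. The work goes in short steps, Python scripts to look and compute and a tool call to move; the robot and the scene stay as the last step left them, time stands still between calls to the robot, and variables do not carry over. Pictures are saved under pics/ and viewed, at most 10 in all, crops included, and the job is handed in when it is done.

Besides the shell and the picture viewer there is one more tool, called after "Emit:" as name([rows], argument=value, ...), one row to a line, values as JSON. move_arm: Moves the arm, as the interface text tells. Its arguments: {"type":"object","properties":{"series":{"type":"array","items":{"type":"array","items":{"type":"array","items":{"type":"number"}}}}},"required":["series"]}

```bash
mkdir -p pics; cat > h.py <<'E'
import numpy as np, cv2
from bench import ctrl, camera, calibration, order, outline_of
def world(name,depth):
    c=calibration(name);K=np.array(c["intrinsics"]);R=cv2.Rodrigues(np.array(c["rvec"],float))[0];t=np.array(c["tvec"],float).ravel()
    v,u=np.mgrid[:420,:560]
    p=np.stack([(u-K[0,2])/K[0,0]*depth,(v-K[1,2])/K[1,1]*depth,depth],-1)
    return (p-t)@R
E
python3 - <<'E'
from h import *
for n in("top","scene"):
    im,d=camera(n); cv2.imwrite(f"pics/{n}0.png",im)
    W=world(n,d)
    for k in("collar","mount"):
        for o in outline_of(k,n):
            r=o["region"]&(d>0); p=W[r]; print(n,k,round(o["conf"],2),np.round(o["bbox"]),"med",np.median(p,0).round(3),"lo",np.percentile(p,2,0).round(3),"hi",np.percentile(p,98,0).round(3),"bgr",im[o["region"]].mean(0).round())
s=ctrl.get_obs();print(s["time_s"],s["eef_pos"],s["eef_rot"],s["opening"])
E
```

```text
top collar 0.72 [208. 247.  32.  28.] med [0.483 0.138 0.04 ] lo [0.458 0.113 0.002] hi [0.506 0.162 0.044] bgr [58. 62. 63.]
top collar 0.67 [162. 257.  28.  27.] med [0.463 0.231 0.039] lo [ 0.44   0.207 -0.   ] hi [0.489 0.255 0.044] bgr [ 38.  43. 121.]
top mount 0.74 [398. 264.  38.  40.] med [ 0.446 -0.251  0.014] lo [ 0.413 -0.298  0.006] hi [ 0.489 -0.221  0.04 ] bgr [123. 131. 130.]
scene collar 0.85 [170. 302.  43.  43.] med [0.447 0.237 0.03 ] lo [0.436 0.212 0.002] hi [0.483 0.26  0.041] bgr [ 62.  68. 168.]
scene collar 0.69 [223. 281.  40.  41.] med [0.465 0.145 0.03 ] lo [0.454 0.12  0.003] hi [0.501 0.167 0.041] bgr [85. 90. 95.]
scene mount 0.74 [361. 219.  41.  30.] med [ 0.551 -0.176  0.017] lo [ 0.527 -0.224  0.   ] hi [ 0.596 -0.149  0.038] bgr [ 84. 127. 207.]
scene mount 0.72 [426. 238.  45.  31.] med [ 0.432 -0.241  0.015] lo [ 0.409 -0.287  0.002] hi [ 0.477 -0.218  0.037] bgr [170. 179. 181.]
0.3 [0.15263413 0.55421784 0.23098956] [-8.67549706e-05  1.34000607e-01  9.90981211e-01 -2.62198916e-04] 0.9981583936175721
```

View pics/top0.png

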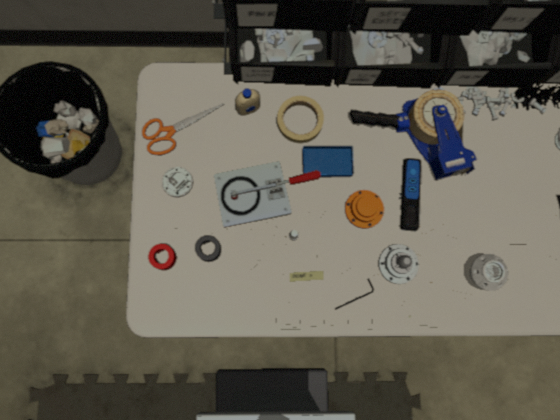

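View pics/scene0.png

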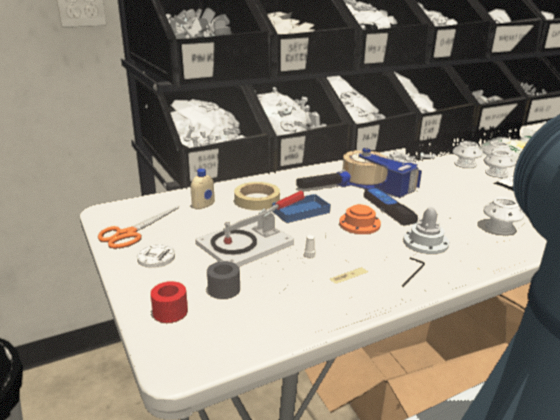

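Collar candidates in the top view are the red ring at (162,257) and the dark ring at (208,247). The dark one is meant, since red is excluded. Mount candidates are the orange one at (365,209), the grey one with a post at (398,264), and a grey funnel-like thing at (489,271). The grey one with a post fits. I'll confirm these in one enlarged crop and fit their centres.

```bash
python3 - <<'E'
from h import *
from scipy.optimize import least_squares
T,d=camera("top"); S,ds=camera("scene")
a=cv2.resize(T[225:305,345:445],(500,400),interpolation=cv2.INTER_CUBIC)
a2=cv2.resize(T[225:275,180:240],(300,250),interpolation=cv2.INTER_CUBIC)
b=cv2.resize(S[195:275,390:470],(400,400),interpolation=cv2.INTER_CUBIC)
b=b[:, :]
c=np.zeros((560,800,3),np.uint8); c[:400,:500]=a; c[:250,500:]=a2; c[260:560,500:]=cv2.resize(b,(300,300))
cv2.imwrite("pics/crop.png",c)
for n,D in(("top",d),("scene",ds)):
    W=world(n,D).reshape(-1,3); W=W[D.ravel()>0]
    def fit(c0,zlo,zhi,rlo,rhi,r,lab):
        c0=np.array(c0)
        for _ in range(6):
            q=np.hypot(*(W[:,:2]-c0).T); m=(q>rlo)&(q<rhi)&(W[:,2]>zlo)&(W[:,2]<zhi)
            P=W[m]
            if len(P)<6: print(lab,len(P));return
            c0=(P[:,:2].min(0)+P[:,:2].max(0))/2 if r is None else least_squares(lambda x:np.hypot(*(P[:,:2]-x).T)-r,c0).x
        print(n,lab,len(P),c0.round(4),"z",np.median(P[:,2]).round(4), "ext",(np.ptp(P[:,:2],axis=0)).round(4))
    fit((.478,.138),.034,.05,.0,.04,None,"collar top bbox")
    fit((.478,.138),.005,.034,.022,.032,.026,"collar side")
    fit((.444,-.258),.006,.014,0,.06,None,"flange bbox")
    fit((.444,-.258),.025,.034,0,.045,None,"shoulder bbox")
    fit((.444,-.258),.014,.026,.02,.045,.030,"barrel side")
    fit((.444,-.258),.05,.085,0,.03,None,"post bbox")
    fit((.444,-.258),.05,.061,0,.03,.013,"post side")
E
```

```text
top collar top bbox 363 [0.4822 0.1387] z 0.0405 ext [0.0517 0.0513]
top collar side 45 [0.4823 0.1397] z 0.0187 ext [0.036  0.0577]
top flange bbox 506 [ 0.4518 -0.2679] z 0.0105 ext [0.0827 0.1046]
top shoulder bbox 300 [ 0.4509 -0.2606] z 0.0299 ext [0.0582 0.0591]
top barrel side 97 [ 0.4527 -0.2618] z 0.017 ext [0.0755 0.0763]
top post bbox 150 [ 0.4506 -0.2606] z 0.068 ext [0.0286 0.0294]
top post side 22 [ 0.4507 -0.2609] z 0.0549 ext [0.0286 0.0294]
scene collar top bbox 453 [0.4798 0.1412] z 0.0395 ext [0.0537 0.0522]
scene collar side 516 [0.4811 0.1411] z 0.02 ext [0.0502 0.0488]
scene flange bbox 399 [ 0.4486 -0.2555] z 0.0099 ext [0.0832 0.0818]
scene shoulder bbox 237 [ 0.4484 -0.2568] z 0.0294 ext [0.0603 0.0596]
scene barrel side 187 [ 0.4503 -0.2591] z 0.0201 ext [0.0545 0.053 ]
scene post bbox 193 [ 0.4476 -0.2553] z 0.0631 ext [0.0244 0.0237]
scene post side 79 [ 0.4502 -0.259 ] z 0.0554 ext [0.024  0.0237]
```

View pics/crop.png

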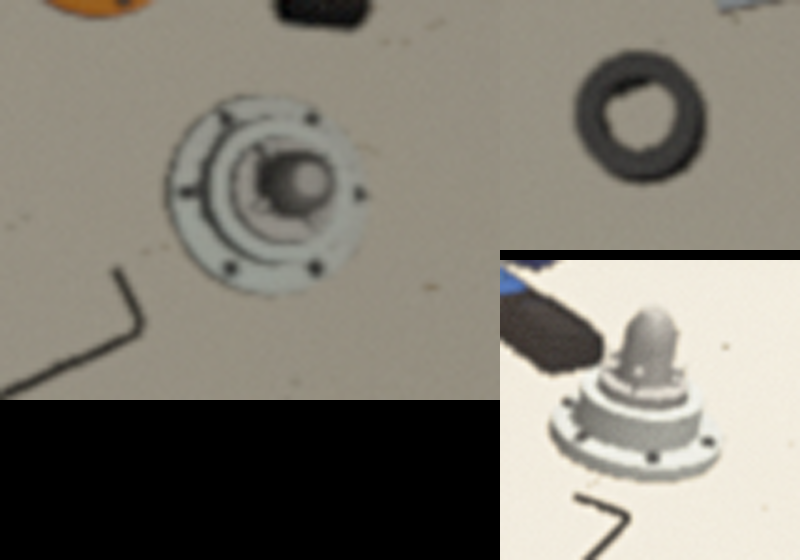

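The crop confirms both. The dark ring at top (208,247) is the collar, and the grey stand with the post and pins at top (398,264) is the mount. I'm moving above the collar with the fingers closing along the free diagonal.

Emit:
move_arm([
  [[1,-427,-312,0,0.516],[1,-427,-312,0,0.516],[1,-427,-312,0,0.516],[1,-427,-312,0,0.516],[1,-427,-312,0,0.516],[1,-427,-312,0,0.516],[1,-427,-312,0,0.516],[1,-427,-312,0,0.516],[1,-427,-312,0,0.516],[1,-427,-312,0,0.516]],
])

```text
time_s: 1.23
eef_pos: [0.4127, 0.2262, 0.2317]
eef_rot: [0.0, 0.382, 0.924, 0.0]
wrist_force: [1.1, 0.1, -0.3]
opening: 1.001
grasp_force: 0.0
```

Emit:
move_arm([
  [[1,-40,-4,0,0],[1,-80,-9,20,0],[1,-110,-12,50,0],[1,-110,-12,80,0],[1,-110,-12,110,0],[1,-110,-12,140,0],[1,-110,-12,150,0],[1,-110,-12,150,0],[1,-110,-12,150,0],[1,-110,-12,150,0]],
])

```text
time_s: 2.07
eef_pos: [0.4827, 0.1421, 0.0833]
eef_rot: [0.002, 0.382, 0.924, 0.001]
wrist_force: [0.1, 0.1, 0.7]
opening: 1.0
grasp_force: 0.0
```

```bash
python3 - <<'E'
from h import *
s=ctrl.get_obs();print(s["time_s"],s["eef_pos"],s["eef_rot"])
S,d=camera("scene"); cv2.imwrite("pics/s1.png",cv2.resize(S[150:350,120:390],(800,592)))
E
```

```text
2.0667 [0.48268061 0.14211329 0.08329389] [1.51145150e-03 3.82171551e-01 9.24089894e-01 6.99142764e-04]
```

View pics/s1.png

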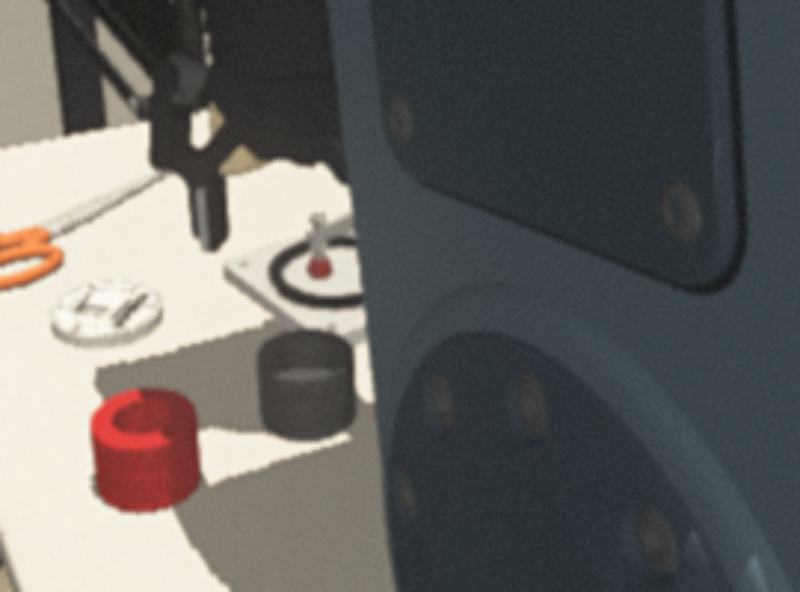

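The view shows the left finger clear, with its tip at (205,240) in the crop. The collar at (307,385) and the red ring are untouched. Descend and grip.

Emit:
move_arm([
  [[1,-1,-2,15,0],[1,-1,-2,35,0],[1,-1,-2,55,0],[1,-1,-2,68,0],[1,-1,-2,73,0],[1,-1,-2,73,0],[1,-1,-2,73,0],[0.5,-1,-2,73,0],[0.3,-1,-2,73,0],[0.3,-1,-2,73,0]],
])

```text
time_s: 2.95
eef_pos: [0.4813, 0.1398, 0.0093]
eef_rot: [0.001, 0.382, 0.924, 0.0]
wrist_force: [1.9, 2.5, 20.5]
opening: 0.608
grasp_force: 18.7
```

Emit:
move_arm([
  [[0.3,0,0,0,0],[0.3,0,0,0,0],[0.3,0,0,0,0],[0.3,0,0,0,0],[0.3,0,0,0,0],[0.3,0,0,0,0],[0.3,0,0,0,0],[0.3,0,0,0,0],[0.3,0,0,0,0],[0.3,0,0,0,0]],
])

```text
time_s: 3.78
eef_pos: [0.4815, 0.1398, 0.0096]
eef_rot: [0.001, 0.382, 0.924, 0.0]
wrist_force: [-0.2, 1.1, 7.2]
opening: 0.594
grasp_force: 62.5
```

Emit:
move_arm([
  [[0.3,0,0,-20,0],[0.3,0,0,-55,0],[0.3,0,0,-90,0],[0.3,-10,-12,-120,0],[0.3,-30,-35,-140,0],[0.3,-52,-61,-150,0],[0.3,-75,-88,-150,0],[0.3,-98,-115,-150,0],[0.3,-121,-142,-150,0],[0.3,-140,-164,-150,0]],
])

```text
time_s: 4.62
eef_pos: [0.463, -0.0774, 0.1587]
eef_rot: [0.0, 0.383, 0.924, -0.0]
wrist_force: [0.3, -0.3, -1.9]
opening: 0.596
grasp_force: 63.7
```

```bash
python3 - <<'E'
from h import *
s=ctrl.get_obs();print(s["time_s"],s["eef_pos"],s["eef_rot"],s["wrist_force"],s["opening"])
E
```

```text
4.6167 [ 0.46297292 -0.07737951  0.1586876 ] [ 3.81446063e-04  3.82649101e-01  9.23893652e-01 -2.00570464e-04] [ 0.31291663 -0.25892059 -1.8854168 ] 0.5963246206504248
```

Emit:
move_arm([
  [[0.3,-22,-26,0,0],[0.3,-45,-53,0,0],[0.3,-68,-79,0,0],[0.3,-90,-105,0,0],[0.3,-108,-126,0,0],[0.3,-118,-137,10,0],[0.3,-120,-140,25,0],[0.3,-120,-140,40,0],[0.3,-120,-140,50,0],[0.3,-120,-140,50,0]],
])

```text
time_s: 5.45
eef_pos: [0.4479, -0.2578, 0.1059]
eef_rot: [-0.002, 0.383, 0.924, 0.001]
wrist_force: [-0.9, 0.4, -2.3]
opening: 0.596
grasp_force: 63.6
```

```bash
python3 - <<'E'
from h import *
S,d=camera("scene"); T,dt=camera("top")
s=ctrl.get_obs();print(s["time_s"],s["eef_pos"],s["eef_rot"])
for n,D,I in(("scene",d,S),("top",dt,T)):
    W=world(n,D)
    for k in("collar","mount"):
        for o in outline_of(k,n):
            p=W[o["region"]&(D>0)]; print(n,k,round(o["conf"],2),np.round(o["bbox"]),np.percentile(p,3,0).round(3),np.percentile(p,97,0).round(3),I[o["region"]].mean(0).round())
c=np.hstack([cv2.resize(S[150:270,360:480],(400,400)),cv2.resize(T[200:320,340:460],(400,400))]); cv2.imwrite("pics/s2.png",c)
E
```

```text
5.55 [ 0.44938244 -0.25868828  0.10823699] [-4.18510093e-04  3.82196519e-01  9.24080961e-01  1.54659456e-04]
scene collar 0.74 [170. 304.  43.  42.] [0.437 0.213 0.004] [0.482 0.26  0.041] [ 61.  66. 169.]
top collar 0.75 [163. 260.  25.  28.] [0.44  0.208 0.003] [0.487 0.255 0.044] [ 45.  51. 141.]
top mount 0.87 [364. 209.  36.  38.] [ 0.532 -0.226  0.007] [ 0.604 -0.155  0.04 ] [ 30.  81. 138.]
top mount 0.86 [387. 258.  16.  25.] [ 0.438 -0.249  0.007] [ 0.485 -0.22   0.036] [80. 85. 85.]
```

View pics/s2.png

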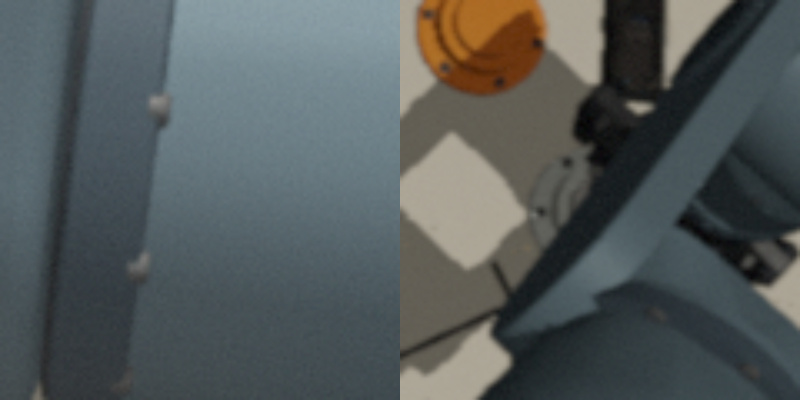

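The arm hides the stand in both cameras (left half arm only; right half shows only the flange edge at about (560,200)). I'll go in by position and force feedback.

Emit:
move_arm([
  [[0.3,-1.5,0,5,0],[0.3,-1.5,0,12,0],[0.3,-1.5,0,18,0],[0.3,-1.5,0,23,0],[0.3,-1.5,0,27,0],[0.3,-1.5,0,31,0],[0.3,-1.5,0,35,0],[0.3,-1.5,0,39,0],[0.3,-1.5,0,43,0],[0.3,-1.5,0,43,0]],
])

```text
time_s: 6.58
eef_pos: [0.4501, -0.2598, 0.0644]
eef_rot: [-0.001, 0.382, 0.924, 0.0]
wrist_force: [-0.4, 1.1, -2.5]
opening: 0.598
grasp_force: 63.6
```

Emit:
move_arm([
  [[0.3,0,0,2,0],[0.3,0,0,4,0],[0.3,0,0,5,0],[0.3,0,0,6,0],[0.3,0,0,7,0],[0.3,0,0,7.5,0],[0.3,0,0,8,0],[0.3,0,0,8,0],[0.3,0,0,8,0],[0.3,0,0,8,0]],
])

```text
time_s: 7.42
eef_pos: [0.4507, -0.2603, 0.0575]
eef_rot: [0.0, 0.382, 0.924, -0.0]
wrist_force: [-1.4, 0.3, 1.5]
opening: 0.593
grasp_force: 64.1
```

Contact with the pins is at TCP z 0.0575, as expected for an unkeyed collar. I'll turn in small steps under a light push.

Emit:
move_arm([
  [[0.3,0,0,1,0.03],[0.3,0,0,1.5,0.06],[0.3,0,0,1.5,0.09],[0.3,0,0,1.5,0.12],[0.3,0,0,1.5,0.15],[0.3,0,0,1.5,0.18],[0.3,0,0,1.5,0.21],[0.3,0,0,1.5,0.24],[0.3,0,0,1.5,0.27],[0.3,0,0,1.5,0.3]],
])

```text
time_s: 8.25
eef_pos: [0.4516, -0.262, 0.0573]
eef_rot: [0.002, 0.517, 0.856, -0.001]
wrist_force: [-1.3, -3.1, 6.2]
opening: 0.594
grasp_force: 64.5
```

Emit:
move_arm([
  [[0.3,0,0,0,0.03],[0.3,0,0,0,0.06],[0.3,0,0,0,0.09],[0.3,0,0,0,0.12],[0.3,0,0,0,0.15],[0.3,0,0,0,0.18],[0.3,0,0,0,0.21],[0.3,0,0,0,0.24],[0.3,0,0,0,0.27],[0.3,0,0,0,0.3]],
])

```text
time_s: 9.08
eef_pos: [0.4506, -0.2602, 0.0556]
eef_rot: [0.0, 0.639, 0.769, 0.0]
wrist_force: [-0.1, -0.6, -2.6]
opening: 0.598
grasp_force: 63.6
```

```bash
python3 - <<'E'
from h import *
s=ctrl.get_obs();print({k:np.round(s[k],3) for k in("q","eef_pos","eef_rot","wrist_force","torque")})
E
```

```text
{'q': array([-0.752,  0.295,  1.867,  0.   ,  0.979, -0.937]), 'eef_pos': array([ 0.451, -0.26 ,  0.056]), 'eef_rot': array([0.   , 0.639, 0.769, 0.   ]), 'wrist_force': array([-0.056, -0.612, -2.594]), 'torque': array([-0.015,  0.017,  0.002])}
```

It dropped in: the contact force is gone and z is below the pin level. Going down now.

Emit:
move_arm([
  [[0.3,0,0,1,0],[0.3,0,0,2,0],[0.3,0,0,3,0],[0.3,0,0,4,0],[0.3,0,0,5,0],[0.3,0,0,6,0],[0.3,0,0,7,0],[0.3,0,0,8,0],[0.3,0,0,8,0],[0.3,0,0,8,0]],
])

```text
time_s: 9.92
eef_pos: [0.4506, -0.2602, 0.0477]
eef_rot: [-0.0, 0.638, 0.77, -0.0]
wrist_force: [0.3, -0.0, -1.6]
opening: 0.591
grasp_force: 63.6
```

Free all the way to the seat. Now pressing against the spring.

Emit:
move_arm([
  [[0.3,0,0,1,0],[0.3,0,0,2,0],[0.3,0,0,3,0],[0.3,0,0,4,0],[0.3,0,0,5,0],[0.3,0,0,6,0],[0.3,0,0,7,0],[0.3,0,0,8,0],[0.3,0,0,9,0],[0.3,0,0,9,0]],
])

```text
time_s: 10.75
eef_pos: [0.4508, -0.2604, 0.0397]
eef_rot: [0.0, 0.638, 0.77, -0.0]
wrist_force: [-3.6, 2.2, 10.4]
opening: 0.599
grasp_force: 64.9
```

Emit:
move_arm([
  [[0.3,0,0,0.5,0],[0.3,0,0,1,0],[0.3,0,0,1.5,0],[0.3,0,0,2,0],[0.3,0,0,2,0],[0.3,0,0,2,0],[0.3,0,0,2,0],[0.3,0,0,2,0],[0.3,0,0,2,0],[0.3,0,0,2,0]],
])

```text
time_s: 11.58
eef_pos: [0.4508, -0.2604, 0.0396]
eef_rot: [-0.0, 0.638, 0.77, -0.0]
wrist_force: [-11.4, 8.7, 30.2]
opening: 0.594
grasp_force: 67.2
```

Solid stop at z 0.0396, which is 30 mm below the grasp offset, so it is home. I'll ease slightly to a moderate preload and check that it is steady.

Emit:
move_arm([
  [[0.3,0,0,-0.5,0],[0.3,0,0,-0.5,0],[0.3,0,0,-0.5,0],[0.3,0,0,-0.5,0],[0.3,0,0,-0.5,0],[0.3,0,0,-0.5,0],[0.3,0,0,-0.5,0],[0.3,0,0,-0.5,0],[0.3,0,0,-0.5,0],[0.3,0,0,-0.5,0]],
])

```text
time_s: 12.42
eef_pos: [0.4508, -0.2604, 0.0396]
eef_rot: [0.0, 0.638, 0.77, -0.0]
wrist_force: [-9.4, 7.5, 25.3]
opening: 0.597
grasp_force: 66.6
```

```bash
python3 -c "
from h import *
s=ctrl.get_obs();print(s['eef_pos'],s['wrist_force']);print(order.hand_in())"
```

```text
[ 0.45081233 -0.26036266  0.03959543] [-9.40577124  7.46896244 25.31493992]
the job is handed in; nothing more can be done
None
```

The dark collar is keyed over the post's cross pins and held pressed home on the stand's shoulder, with about 25 N measured at the wrist. I judged the fit by height and force because the arm blocked both cameras there, and handed the job in at about 12.4 s with the gripper still holding it.

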